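Close the loaded cuvette reader and start it

ROBOT

A 6-joint arm with a two-finger parallel gripper is mounted at the origin on a cart in front of the work surface, level with it; the furniture and walls round the work are solid. World frame = base frame: x ahead of the robot, y to its left, z up, the work surface at z = 0. Lengths are in mm, angles in rad, forces in N, time in s.
With the tool pointing down it reaches from about 250 to 775 mm from the base axis. Payload 8.9 kg.
Tool frame: the origin (TCP) lies on the centre line of the jaws, within the pads' length; the fingertips stand 25 mm ahead of it and the grasp point (between the pads) lies 6 mm ahead of it; z points along the fingers, y is the line along which they close (so a half turn about z gives the same grasp; the last joint's range is limited). The gripper opens to 85 mm and grips with 20 to 120 N. Pads are 22 mm wide; open, the fingers measure 114 mm over their backs; the gripper's body (76 mm by 85 mm) begins 54 mm behind the grasp point. The pads swing forward as they close: fully open they stand 13 mm farther back than shut.
Start: joints at [-1.337, 0.291, -0.153, 1.127, 0, 1.431], TCP at [191.219, -488.936, 234.005] pointing down, gripper open.
Joint ranges: [-2.52, 2.52], [-0.91, 1.74], [-1.3, 1.37], [-1.96, 2.02], [-1.52, 1.47], [-3.14, 3.14]. Speed limits (rad/s): [2.22, 2.22, 2.79, 3.14, 3.14, 3.14].

INTERFACE

Orientations are given as a 3x3 rotation matrix whose columns are the frame's x, y, z axes.
In Python, from rig import r gives the robot as it stands.
- The arm moves only by the tool play_rows, never from a script. Its argument "deltas" is text: rows parted by semicolons, each of 7 numbers parted by spaces: the shift along the tool's x, y, z in m, then the turn, a rotation vector about the tool's x, y, z in degrees, then the finger opening in m, from 0 to 0.0854. In form: x y z ax ay az claw; .... A call has 1 to 5 rows; each row is the pose to reach, as a shift and turn from the pose commanded when the call began, along the tool's axes at that moment; what a row does not reach only later rows make up. A row lasts 1/10 s, in which the tool goes at most 50 mm and 8.59 degrees, less where a joint would pass 70% of its speed; a pose out of reach is approached as far as the arm can. A call with a gripper value outside its range is refused whole. The fingers move at their own pace and stop on an object; "grip_force" is the grip in N (left out, the last holds). Time passes only in rows, so rows that repeat a pose let the fingers close. It gives the time, the measured TCP pose, the force, the opening and the grip force at its end, in the units of the state.
- r.observe(): the state, without advancing time (a new reading comes with each control period).
- r.grab_frame(name): name is "scene" or "side" or "wrist"; returns a dict with "frame" (400x640x3 uint8, red, green, blue), "fx", "fy", "cx", "cy" (pixels), "k1" (the pictures are not rectified: a ray, as slopes to the right and down, at radius r is drawn at 1 + k1 r^2 times it, then the intrinsics apply), "T" (4x4, takes a point from camera to world coordinates); the wrist camera has in their place "mount" (4x4, takes a point from camera to tool coordinates, whose origin is the TCP and whose axes are the flange's). Camera axes: x right, y up, looking along -z (the intrinsics and any distortion apply to the point x, -y, -z); pixel columns grow to the right and rows downward; lengths in mm; the calibration is good to about 2 mm. A picture is of the moment at which its call begins: read the wrist's pose just before it. There is no depth.
- r.hand_in(): hands the job in; it is judged then, once.
The state is a dict: "time": time; "joint_positions": joint angles; "dq": joint speeds; "tau": joint torques, N m; "position": TCP position; "tool_rot": TCP orientation; "wrist_force": force on the tool from outside, world axes, zero at the start; "wrist_torque": the same for the moment, N m; "finger_gap": finger opening in mm; "grip_force": force on a finger pad.
Only numpy, scipy, OpenCV 4.12 (cv2) and the standard library are available. Lean on these libraries where they do the work, as an engineer would, in place of code of your own. Each camera call takes 0.05 s, during which the arm holds its last target. There are 200 camera calls.

TASK

The cuvette reader is loaded. With the fingertips only, gently push its blue sample drawer fully home and swing its orange light cover down flat, in either order; only when both are shut, press the green start key fully down and let it come up again. Do not touch the cuvettes or spill them over, pick nothing up, and leave the vials and the beaker where they stand.

Things in the scene. Friction and masses are not known exactly. Their poses are not given: they have to be found in the camera images.
- reader: white bench instrument, fixed to the worktop, 130 (its x) x 200 (y) x 75 mm high without cover; origin at the centre of its underside on the worktop, its -x side (with the drawer) is the front and faces the robot, z up. Its deck is at z = 75 mm.
- tray (a joint): how far the sample drawer stands out of the reader's front, m: 0 fully home, about 0.055 to 0.075 at the start, 0.085 at most. It slides along the reader's x axis with about 2 N of friction plus 8 N per m/s, does not spring back, and stays where it is left. Do not push it faster than 0.35 m/s.
- tray_face (a point): centre of the outer face of the drawer's blue front panel, 39 mm above the worktop. The panel is upright, 156 mm wide (reader's y) and 50 mm high (14 to 64 mm above the worktop), 8 mm thick, without handle; fully home, its outer face stands 8 mm in front of the housing. Axes as the reader's: push along +x.
- cover (a joint): angle of the orange light cover, rad: 0 flat on the deck, 1.57 upright; starts at about 1.15 to 1.5. Its hinge is stiff (about 0.11 N m), so it stays where it is left; do not swing it faster than 4 rad/s.
- cover_hinge (a point): middle of the cover's hinge line, at deck height near the reader's rear; the line runs along the reader's y. At the angle a the cover, a plate 122 mm wide, reaches 90 mm from this line in the direction (-cos a, 0, sin a) of the reader's frame; its outer face lies 13 mm from the plane through the hinge line, on the side (sin a, 0, cos a). It is pushed shut on this outer face, which looks away from the robot (to the reader's +x) while upright and upwards when shut.
- cover_edge (a point): middle of the free edge of the cover, on its outer face (90 mm from the hinge line); moves with the cover.
- start_key_top (a point): centre of the top of the green round start key, 24 mm across, in a grey housing on the deck, front right. It is pressed straight down.
- start_key (a joint): how far the start key is pressed, m: 0 up, 0.006 fully down; a spring pushes it up again, about 5 N hold it fully down. It counts as pressed beyond 0.004.
- cuvettes: strip of five clear cuvettes, 14 x 64 x 45 mm high, 23 g, standing loose in a shallow roomy nest of the drawer (38 mm long, rim 8 mm high), its length along the reader's y; origin at the centre of its underside. It rides along when the drawer moves.
- vial_amber: small amber vial with black cap, 23 mm across, 56 mm high, loose on the worktop to the right of the reader; origin at the centre of its underside.
- vial_clear: small clear vial with black cap, 23 mm across, 56 mm high, loose on the worktop to the left of the reader; origin at the centre of its underside.
- beaker_0: clear beaker, 52 mm across, 67 mm high, loose on the worktop to the right of the reader; origin at the centre of its underside.
Things that resemble listed ones, but are neither listed nor needed, are in the scene too. What is shaped like the cuvettes but pink or purple is not meant.

How it is judged (in metres and radians):
On the way, in this order (a step that is already met when the one before it is completed fails the run):
1. drawer fully home (within 4 mm) and cover down (within 0.05 rad) (value of joint tray below 0.004 m and value of joint cover below 0.05 rad), for 0.1 s.
2. start key pressed down beyond 4 mm with both shut (all of step 1 and value of joint start_key above 0.004 m), for 0.05 s.
At the end, for the whole second after the job is handed in: Drawer within 4 mm of fully home, cover within 0.05 rad of flat, start key pressed and up again, cuvettes standing at rest in the drawer, vials and beaker upright within 20 mm of where they stood (all of step 1 and value of joint start_key below 0.0015 m and angle between each of cuvettes, vial_amber, vial_clear, beaker_0's own z axis and vertical below 0.15 rad and linear speed of cuvettes below 0.02 m/s and distance of each of vial_amber, vial_clear, beaker_0 from where it was at the start of the episode below 0.02 m); the robot touches nothing.
It fails at once if start key pressed before drawer and cover are shut (value of joint start_key above 0.003 m and (value of joint tray above 0.006 m or value of joint cover above 0.08 rad)).
It fails at once if cuvettes touched by the robot (contact force between any of the fingers, the arm and cuvettes above 0.3 N).
It fails at once if cuvettes toppled or lifted (angle between cuvettes's own z axis and vertical above 0.4 rad or height (world z) of cuvettes above 0.04 m).
It fails at once if drawer or cover slammed (velocity of joint tray below -0.35 m/s or velocity of joint cover below -4 rad/s).
It fails at once if a vial or the beaker shifted by over 20 mm, tipped or lifted (distance of any of vial_amber, vial_clear, beaker_0 from where it was at the start of the episode above 0.02 m or angle between any of vial_amber, vial_clear, beaker_0's own z axis and vertical above 0.3 rad).
It also fails if it takes over 56 s, if anything falls off the work surface, if the arm or the gripper's body presses on something with over 40 N, if the wrist force passes 120 N, or if a joint passes its speed limit or range.

## Working session

There is one attempt and no reset: what is moved stays moved. The work goes in short steps, Python scripts to look and compute and a tool call to move; the robot and the scene stay as the last step left them, time stands still between calls to the robot, and variables do not carry over. Pictures are saved under pics/ and viewed, at most 13 in all, crops included, and the job is handed in when it is done.

Besides the shell and the picture viewer there is one more tool, called by a JSON object that holds its "op" and its "data". play_rows: Moves the arm, as the interface text tells. Its arguments: {"type":"object","properties":{"deltas":{"type":"string"},"grip_force":{"type":"number"}},"required":["deltas"]}

```bash
mkdir -p pics; ls; python3 - <<'E'
from rig import r
import cv2,numpy as np,pickle
o=r.observe();print(o['time'],o['position'],o['tool_rot'],o['wrist_force'],o['finger_gap'])
d={}
for n in("scene","side"):
    f=r.grab_frame(n);d[n]=f;cv2.imwrite(f'pics/{n}0.png',f['frame'][:,:,::-1]);print(n,{k:v for k,v in f.items() if k!='frame'})
pickle.dump(d,open('cams.pkl','wb'))
E
```

```text
pics
0.0 [ 191.11547471 -488.49204068  233.42598081] [[ 9.31309731e-01  3.64228070e-01 -3.11230038e-04]
 [ 3.64228156e-01 -9.31308833e-01  1.30668922e-03]
 [ 1.86081610e-04 -1.33029113e-03 -9.99999098e-01]] [ 0.45604605 -0.05512417 -0.23825567] 85.47580368436323
scene {'fx': 391.0645949600311, 'fy': 391.0645949600311, 'cx': 314.9047696715687, 'cy': 199.77975215594776, 'k1': -0.009098759979035191, 'T': array([[-8.40564697e-01,  2.25574926e-01, -4.92510855e-01,
         9.96964578e+01],
       [-5.41699809e-01, -3.44125960e-01,  7.66901976e-01,
         6.02121129e+02],
       [ 3.50808583e-03,  9.11423763e-01,  4.11454028e-01,
         4.33597596e+02],
       [ 0.00000000e+00,  0.00000000e+00,  0.00000000e+00,
         1.00000000e+00]])}
side {'fx': 407.68811975942833, 'fy': 407.68811975942833, 'cx': 323.92202746272613, 'cy': 202.34056850113578, 'k1': -0.02220135179574545, 'T': array([[ 9.19450864e-01,  2.23505762e-01, -3.23504689e-01,
         2.48649709e+02],
       [-3.93204535e-01,  5.21481443e-01, -7.57263032e-01,
        -7.37876100e+02],
       [-5.50959230e-04,  8.23469659e-01,  5.67360042e-01,
         6.04214237e+02],
       [ 0.00000000e+00,  0.00000000e+00,  0.00000000e+00,
         1.00000000e+00]])}
```

View pics/scene0.png

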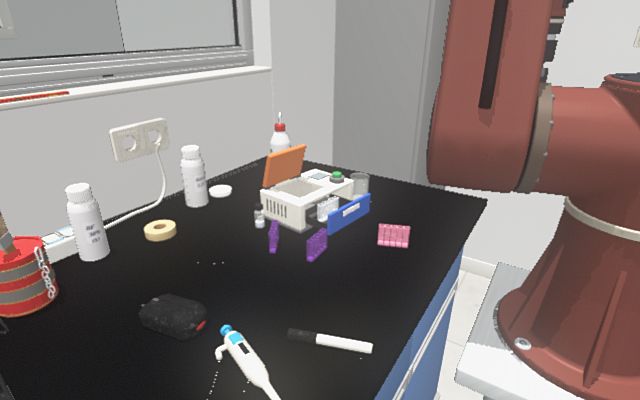

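View pics/side0.png

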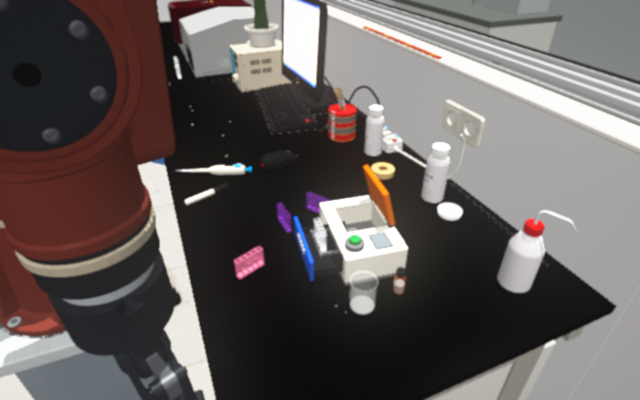

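The scene view shows the reader at about (305,195), with the blue drawer panel at (349,213), the orange cover at (285,165), the green key at (337,176), the clear vial at (259,218) and the beaker at (360,185). In the side view the panel is at (303,248), the cover at (379,195), the key at (354,242), the beaker at (363,292) and the amber vial at (400,281).

The possible mix-ups are:
- **Strips:** the purple ones at scene (274,236) and (317,245) and the pink one at (394,235) are decoys. The real cuvettes are the clear ones in the drawer at (327,208).
- **Other blue things:** the bench edge at (440,290) and the pipette.
- **Green:** only the key at (337,176).

Next I'll take close crops to check this.

```bash
python3 - <<'E'
import cv2,pickle
d=pickle.load(open('cams.pkl','rb'))
for n,(x,y) in {'scene':(240,130),'side':(270,155)}.items():
    c=d[n]['frame'][y:y+120 if n=='scene' else y+150,x:x+160,::-1]
    cv2.imwrite(f'pics/{n}c.png',cv2.resize(c,None,fx=5 if n=='scene' else 4,fy=5 if n=='scene' else 4,interpolation=cv2.INTER_CUBIC))
E
```

```text
(no output)
```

View pics/scenec.png

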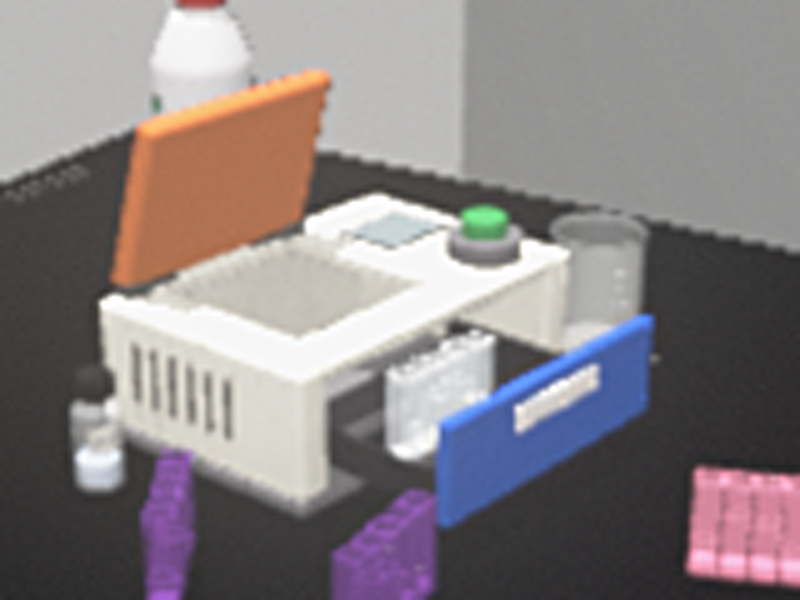

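View pics/sidec.png

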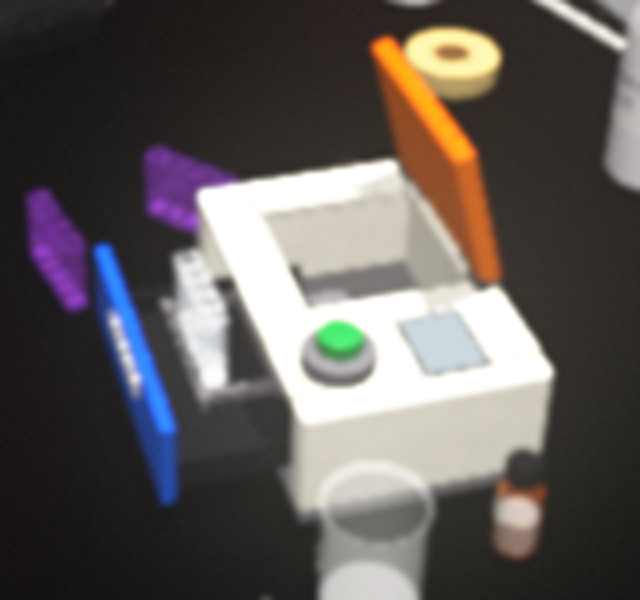

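The crops confirm it. The clear strip stands in the drawer behind the blue panel, with the green key front right and the cover hinged at the rear. I'll fit the reader pose, the two joints and the key from corner pixels.

```bash
cat > geo.py <<'E'
import numpy as np,pickle
C=pickle.load(open('cams.pkl','rb'))
def proj(n,P):
    c=C[n];T=c['T'];p=T[:3,:3].T@(np.asarray(P,float)-T[:3,3])
    u=np.array([p[0],-p[1]])/-p[2];u=u*(1+c['k1']*(u@u))
    return np.array([c['fx']*u[0]+c['cx'],c['fy']*u[1]+c['cy']])
def full(n,x,y):
    s,o=(5,(240,130)) if n=='scene' else (4,(270,155))
    return np.array([(x+.5)/s-.5+o[0],(y+.5)/s-.5+o[1]])
def onz(n,px,z):
    from scipy.optimize import fsolve
    return fsolve(lambda q:proj(n,[q[0],q[1],z])-px,[550,-100])
E
cat > fit.py <<'E'
from geo import *
from scipy.optimize import least_squares
D=[(-65,100,75),(65,100,75),(-65,-100,75),(65,-100,75)]
obs=[]
for n,pts in {'scene':[(304,382),(103,300),(570,255),(378,195)],'side':[(200,195),(395,163),(300,418),(550,373)]}.items():
    for P,q in zip(D,pts): obs.append(('d',n,P,q))
for n,P,q in [('scene',(0,78,64),(450,425)),('scene',(8,78,64),(438,428)),('scene',(0,-78,64),(653,318)),('scene',(0,-78,14),(650,405)),('scene',(0,78,14),(446,525)),
 ('side',(0,78,64),(95,250)),('side',(0,-78,64),(163,435)),('side',(8,-78,64),(177,428)),('side',(0,-78,14),(166,503))]: obs.append(('t',n,P,q))
# cover: (s along, y, 0 inner/1 outer)
for n,P,q in [('scene',(90,61,0),(140,128)),('scene',(90,-61,0),(328,75)),
 ('side',(90,61,0),(375,45)),('side',(90,61,1),(395,38)),('side',(90,-61,0),(458,160)),('side',(90,-61,1),(478,150))]: obs.append(('c',n,P,q))
for n,q in [('scene',(485,213)),('side',(340,335))]: obs.append(('k',n,None,q))
def pt(p,o):
    x,y,w,t,a,hx,ci,kx,ky,kz=p;k,n,P,q=o
    if k=='d':L=P
    if k=='t':L=(-73-t+P[0],P[1],P[2])
    if k=='c':
        h=13 if P[2] else ci
        L=(hx-P[0]*np.cos(a)+h*np.sin(a),P[1],75+P[0]*np.sin(a)+h*np.cos(a))
    if k=='k':L=(kx,ky,kz)
    c,s=np.cos(w),np.sin(w)
    return np.array([x+c*L[0]-s*L[1],y+s*L[0]+c*L[1],L[2]])
f=lambda p:np.concatenate([proj(o[1],pt(p,o))-full(o[1],*o[3]) for o in obs])
s=least_squares(f,[550,-150,0,65,1.3,45,0,-30,-60,90],loss='soft_l1',x_scale=[10,10,.1,10,.1,10,5,10,10,10])
p=s.x;print(dict(zip('x y yaw tray cover hx ci kx ky kz'.split(),p.round(3))))
for o,e in zip(obs,f(p).reshape(-1,2)):print(o[0],o[1],o[2],e.round(1))
for nm,o in [('face',('t','',(0,0,39),0)),('edge',('c','',(90,0,1),0)),('hinge',('c','',(0,0,0),0)),('key',('k','',0,0))]:print(nm,pt(p,o).round(1))
for nm,n,q,z in [('beaker','scene',(600,225),67),('beaker','side',(376,490),67),('amber','side',(525,462),56),('clear','scene',(93,375),56),('pink','scene',(750,480),45),('pinkbase','scene',(745,575),0),('purp1','scene',(385,500),45),('purp1r','scene',(437,500),45)]:print(nm,onz(n,full(n,*q),z).round(0))
E
python3 fit.py
```

```text
{'x': np.float64(588.724), 'y': np.float64(-129.818), 'yaw': np.float64(-0.121), 'tray': np.float64(53.835), 'cover': np.float64(1.431), 'hx': np.float64(38.279), 'ci': np.float64(4.364), 'kx': np.float64(-34.12), 'ky': np.float64(-70.189), 'kz': np.float64(95.544)}
d scene (-65, 100, 75) [ 0.7 -0. ]
d scene (65, 100, 75) [-0.6  1.1]
d scene (-65, -100, 75) [ 0.4 -0.5]
d scene (65, -100, 75) [-1.   0.1]
d side (-65, 100, 75) [-2.9 -1.7]
d side (65, 100, 75) [ 1.3 -2.4]
d side (-65, -100, 75) [-0.1 -0.4]
d side (65, -100, 75) [-0.3 -1.7]
t scene (0, 78, 64) [0.4 0.7]
t scene (8, 78, 64) [-0.2 -0.9]
t scene (0, -78, 64) [-0.3 -0.2]
t scene (0, -78, 14) [-1.   1.2]
t scene (0, 78, 14) [0.7 1.4]
t side (0, 78, 64) [-0.7 -1.6]
t side (0, -78, 64) [-0.  -1.8]
t side (8, -78, 64) [ 0.5 -0.8]
t side (0, -78, 14) [-0.3 -0.2]
c scene (90, 61, 0) [13.1 -2.1]
c scene (90, -61, 0) [ 9.9 -2.8]
c side (90, 61, 0) [0.4 4.2]
c side (90, 61, 1) [-0.8  4.9]
c side (90, -61, 0) [2.5 6.3]
c side (90, -61, 1) [1.6 7.6]
k scene None [0.6 0.6]
k side None [ 0.4 -0.5]
face [ 462.8 -114.5   39. ]
edge [ 627.  -134.5  165.9]
hinge [ 631.  -135.    75.6]
key [ 546.4 -195.4   95.5]
beaker [ 527. -283.]
beaker [ 527. -272.]
amber [ 607. -274.]
clear [645.  -8.]
pink [361. -97.]
pinkbase [359. -96.]
purp1 [481.   2.]
purp1r [463. -10.]
```

The cover residuals are large because the hinge isn't centred in y. I'll add that parameter.

```bash
sed -i 's/kx,ky,kz=p;/kx,ky,kz,hy=p;/; s/np.sin(a),P\[1\],75/np.sin(a),P[1]+hy,75/; s/-60,90\],loss/-60,90,20],loss/; s/10,10,10\])/10,10,10,10])/; s/kx ky kz/kx ky kz hy/' fit.py; python3 fit.py
```

```text
{'x': np.float64(589.336), 'y': np.float64(-133.459), 'yaw': np.float64(-0.137), 'tray': np.float64(54.369), 'cover': np.float64(1.233), 'hx': np.float64(64.868), 'ci': np.float64(2.958), 'kx': np.float64(-34.126), 'ky': np.float64(-67.188), 'kz': np.float64(95.544), 'hy': np.float64(31.349)}
d scene (-65, 100, 75) [ 0.5 -0.7]
d scene (65, 100, 75) [0.1 0.3]
d scene (-65, -100, 75) [ 1.1 -0.8]
d scene (65, -100, 75) [ 0.2 -0.3]
d side (-65, 100, 75) [-1.5 -1.2]
d side (65, 100, 75) [ 3.1 -1.5]
d side (-65, -100, 75) [0.1 0.5]
d side (65, -100, 75) [ 0.5 -0.2]
t scene (0, 78, 64) [0.2 0.3]
t scene (8, 78, 64) [-0.4 -1.4]
t scene (0, -78, 64) [ 0.3 -0.3]
t scene (0, -78, 14) [-0.4  1.1]
t scene (0, 78, 14) [0.5 0.9]
t side (0, 78, 64) [ 0.2 -1.3]
t side (0, -78, 64) [-0.1 -1.2]
t side (8, -78, 64) [ 0.4 -0.2]
t side (0, -78, 14) [-0.4  0.4]
c scene (90, 61, 0) [1.4 1.5]
c scene (90, -61, 0) [0.2 0.4]
c side (90, 61, 0) [ 0.3 -0.8]
c side (90, 61, 1) [-0.6 -1. ]
c side (90, -61, 0) [ 0.7 -0.3]
c side (90, -61, 1) [0.3 0.1]
k scene None [0.6 0.6]
k side None [ 0.4 -0.5]
face [ 463.2 -116.1   39. ]
edge [ 640.5 -108.9  164.2]
hinge [ 660.6 -111.6   76. ]
key [ 546.4 -195.4   95.5]
beaker [ 527. -283.]
beaker [ 527. -272.]
amber [ 607. -274.]
clear [645.  -8.]
pink [361. -97.]
pinkbase [359. -96.]
purp1 [481.   2.]
purp1r [463. -10.]
```

Residuals are now about 1 px, so the fit is good. I'll write a helper that converts reader-frame targets to tool-frame deltas, and check the tall bottles behind the reader.

```bash
cat > go.py <<'E'
import sys,numpy as np
from rig import r
from scipy.spatial.transform import Rotation as R
X,Y,W=589.3,-133.5,-0.135
c,s=np.cos(W),np.sin(W);Rr=np.array([[c,-s,0],[s,c,0],[0,0,1]])
o=r.observe();p=np.array(o['position']);M=np.array(o['tool_rot'])
print('t',round(o['time'],2),'reader-frame TCP',(Rr.T@(p-[X,Y,0])).round(1),'F',(Rr.T@o['wrist_force']).round(2),'gap',round(o['finger_gap'],1),'q',np.round(o['joint_positions'],2))
if len(sys.argv)>3:
    t=Rr@np.array([float(v) for v in sys.argv[1:4]])+[X,Y,0]
    T=Rr@np.array([[0,1,0],[1,0,0],[0,0,-1.]])
    print('shift',(M.T@(t-p)/1000).round(4),'rot deg',np.degrees(R.from_matrix(M.T@T).as_rotvec()).round(2))
E
python3 go.py -185 8 200; python3 -c "
from geo import *
for n,q in [('side',(515,288)),('side',(433,200)),('side',(450,212))]:print(onz(n,np.array(q),0).round(0))"
```

```text
t 0.1 reader-frame TCP [-346.8 -405.4  233.5] F [-0.69 -0.09 -0.02] gap 85.3 q [-1.34  0.29 -0.15  1.13  0.    1.43]
shift [ 0.3424 -0.2826  0.0339] rot deg [-5.000e-02 -4.000e-02 -6.091e+01]
[ 827. -362.]
[862. -35.]
[869. -97.]
```

{"op": "play_rows", "data": {"deltas": "0.034 -0.028 0 0 0 -6.5 0; 0.068 -0.056 0 0 0 -13 0; 0.102 -0.084 0 0 0 -19.5 0; 0.136 -0.112 0 0 0 -26 0; 0.17 -0.14 0 0 0 -32.5 0", "grip_force": 30}}

```text
time: 0.6
position: [298.9, -294.9, 233.8]
tool_rot: [[0.586, 0.81, -0.0], [0.81, -0.586, 0.0], [0.0, -0.0, -1.0]]
wrist_force: [0.4, -0.4, 0.2]
finger_gap: 12.5
grip_force: 0.0
```

```bash
python3 go.py -185 8 180
```

```text
t 0.6 reader-frame TCP [-266.  -199.1  233.8] F [ 0.47 -0.3   0.17] gap 12.5 q [-0.95  0.09 -0.41  1.07  0.    1.24]
shift [ 0.2208 -0.0263  0.0539] rot deg [-1.000e-02 -1.000e-02 -2.817e+01]
```

{"op": "play_rows", "data": {"deltas": "0.045 -0.005 0.01 0 0 -6 0; 0.09 -0.01 0.02 0 0 -12 0; 0.135 -0.016 0.03 0 0 -18 0; 0.18 -0.021 0.042 0 0 -24 0; 0.22 -0.026 0.054 0 0 -28.2 0"}}

```text
time: 1.1
position: [407.9, -101.6, 179.6]
tool_rot: [[0.134, 0.991, 0.0], [0.991, -0.134, 0.0], [0.0, 0.0, -1.0]]
wrist_force: [0.4, -0.9, 0.1]
finger_gap: -0.0
grip_force: 0.0
```

```bash
python3 go.py -185 8 60; python3 - <<'E'
from rig import r
import cv2
f=r.grab_frame('side');cv2.imwrite('pics/side1.png',cv2.resize(f['frame'][80:330,150:470,::-1],None,fx=2.4,fy=2.4,interpolation=cv2.INTER_CUBIC))
E
```

```text
t 1.1 reader-frame TCP [-184.1    7.2  179.6] F [ 0.52 -0.85  0.06] gap -0.0 q [-0.42  0.14 -0.51  0.93  0.    1.29]
shift [ 0.0008 -0.001   0.1196] rot deg [ 0.02 -0.    0.05]
```

View pics/side1.png

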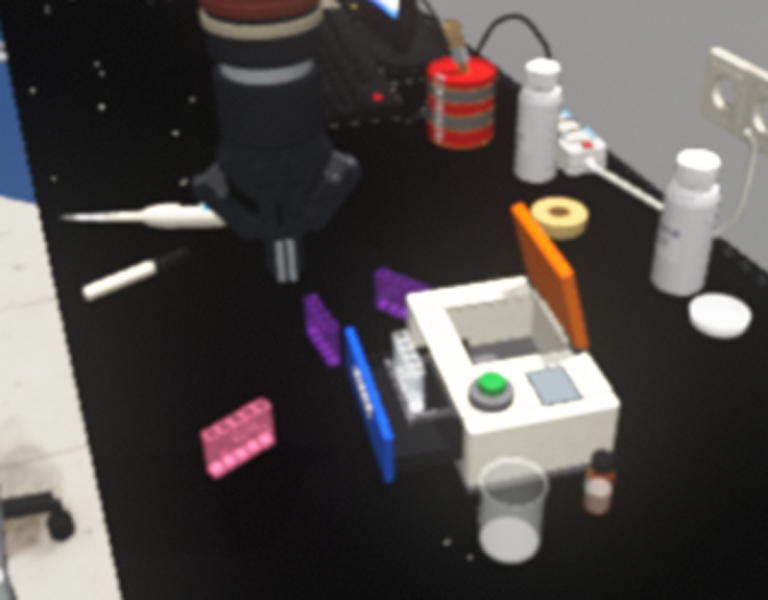

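The gripper is in front of the drawer with its tips at crop (285,280), and everything is as before. I'll use that pixel to get the tip length.

```bash
python3 -c "
from geo import *
for z in (160,155,150,142):print(z,(proj('side',[407.9,-101.6,z])-[150,80])*2.4)"
```

```text
160 [288.49458112 291.62156672]
155 [288.96163846 296.73787484]
150 [289.42550359 301.81750453]
142 [290.16112492 309.86955458]
```

{"op": "play_rows", "data": {"deltas": "0 0 0.024 0 0 0 0; 0 0 0.048 0 0 0 0; 0 0 0.072 0 0 0 0; 0 0 0.096 0 0 0 0; 0 0 0.116 0 0 0 0"}}

```text
time: 1.65
position: [406.7, -103.4, 62.7]
tool_rot: [[0.138, 0.99, -0.001], [0.99, -0.138, 0.0], [0.0, -0.001, -1.0]]
wrist_force: [-0.8, -0.5, 0.7]
finger_gap: 0.1
grip_force: 0.0
```

{"op": "play_rows", "data": {"deltas": "0 0.012 0 0 0 0 0; 0 0.022 0 0 0 0 0; 0 0.03 0 0 0 0 0; 0 0.036 0 0 0 0 0; 0 0.042 0 0 0 0 0"}}

```text
time: 2.15
position: [450.0, -109.7, 64.6]
tool_rot: [[0.138, 0.99, 0.001], [0.99, -0.138, -0.0], [-0.0, 0.001, -1.0]]
wrist_force: [0.0, 0.6, 0.5]
finger_gap: -0.1
grip_force: 0.0
```

{"op": "play_rows", "data": {"deltas": "0 0.006 0 0 0 0 0; 0 0.012 0 0 0 0 0; 0 0.018 0 0 0 0 0; 0 0.024 0 0 0 0 0; 0 0.03 0 0 0 0 0"}}

```text
time: 2.65
position: [478.8, -113.6, 64.0]
tool_rot: [[0.138, 0.99, -0.0], [0.99, -0.138, 0.0], [0.0, -0.0, -1.0]]
wrist_force: [-2.5, 0.3, 2.0]
finger_gap: 0.0
grip_force: 1.3
```

```bash
python3 go.py -88 8 63
```

```text
t 2.65 reader-frame TCP [-112.2    4.9   64. ] F [-2.5  -0.09  1.97] gap 0.0 q [-0.38  0.4  -0.49  0.68 -0.    1.33]
shift [0.0032 0.0241 0.0009] rot deg [-0.03 -0.01 -0.21]
```

Contact shows at about -2.5 N, which matches drawer friction. I'll keep pushing slowly until it reaches its stop.

{"op": "play_rows", "data": {"deltas": "0 0.005 0 0 0 0 0; 0 0.01 0 0 0 0 0; 0 0.0145 0 0 0 0 0; 0 0.0175 0 0 0 0 0; 0 0.02 0 0 0 0 0"}}

```text
time: 3.15
position: [498.7, -116.3, 63.9]
tool_rot: [[0.138, 0.99, -0.0], [0.99, -0.138, 0.0], [0.0, -0.0, -1.0]]
wrist_force: [-2.4, 0.0, 1.5]
finger_gap: -0.2
grip_force: 1.1
```

{"op": "play_rows", "data": {"deltas": "0 0.001 0 0 0 0 0; 0 0.002 0 0 0 0 0; 0 0.003 0 0 0 0 0; 0 0.004 0 0 0 0 0; 0 0.004 0 0 0 0 0"}}

```text
time: 3.65
position: [502.5, -116.9, 64.0]
tool_rot: [[0.138, 0.99, 0.0], [0.99, -0.138, 0.0], [0.0, 0.0, -1.0]]
wrist_force: [-1.1, 0.8, -0.2]
finger_gap: -0.3
grip_force: 0.7
```

```bash
python3 go.py -88 8 63
```

```text
t 3.65 reader-frame TCP [-88.2   4.8  64. ] F [-1.15  0.62 -0.22] gap -0.3 q [-0.37  0.44 -0.43  0.7   0.    1.34]
shift [0.0032 0.0002 0.001 ] rot deg [ 0.01 -0.01 -0.2 ]
```

{"op": "play_rows", "data": {"deltas": "0 0.001 0 0 0 0 0; 0 0.002 0 0 0 0 0; 0 0.003 0 0 0 0 0; 0 0.004 0 0 0 0 0; 0 0.004 0 0 0 0 0"}}

```text
time: 4.15
position: [506.6, -117.5, 64.0]
tool_rot: [[0.138, 0.99, 0.0], [0.99, -0.138, -0.0], [0.0, 0.0, -1.0]]
wrist_force: [-1.7, 0.5, 0.3]
finger_gap: -0.0
grip_force: 0.7
```

```bash
python3 go.py -88 8 63
```

```text
t 4.15 reader-frame TCP [-84.1   4.7  64. ] F [-1.8   0.26  0.3 ] gap -0.0 q [-0.37  0.44 -0.42  0.71  0.    1.34]
shift [ 0.0032 -0.0039  0.001 ] rot deg [ 0.01 -0.   -0.2 ]
```

{"op": "play_rows", "data": {"deltas": "0 0.001 0 0 0 0 0; 0 0.002 0 0 0 0 0; 0 0.003 0 0 0 0 0; 0 0.004 0 0 0 0 0; 0 0.004 0 0 0 0 0"}}

```text
time: 4.65
position: [510.5, -118.1, 64.0]
tool_rot: [[0.138, 0.99, 0.0], [0.99, -0.138, -0.0], [-0.0, 0.0, -1.0]]
wrist_force: [-0.7, 1.1, 0.3]
finger_gap: -0.1
grip_force: 0.6
```

```bash
python3 go.py -88 8 63;  python3 - <<'E'
from rig import r
import cv2
f=r.grab_frame('side');cv2.imwrite('pics/side2.png',cv2.resize(f['frame'][155:305,270:430,::-1],None,fx=4,fy=4,interpolation=cv2.INTER_CUBIC))
E
```

```text
t 4.65 reader-frame TCP [-80.1   4.7  64. ] F [-0.79  0.98  0.29] gap -0.1 q [-0.37  0.45 -0.41  0.71  0.    1.34]
shift [ 0.0033 -0.0079  0.001 ] rot deg [ 0.01  0.   -0.21]
```

View pics/side2.png

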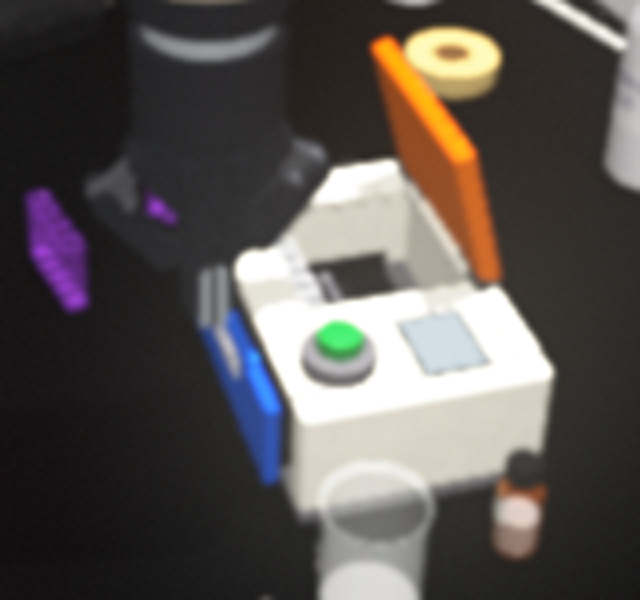

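The drawer panel, with its right end at crop (275,440), is almost against the housing. The cuvettes stand upright in the opening at (300,270). I'll continue until the force rises.

{"op": "play_rows", "data": {"deltas": "0 0.001 0 0 0 0 0; 0 0.002 0 0 0 0 0; 0 0.003 0 0 0 0 0; 0 0.003 0 0 0 0 0"}}

```text
time: 5.1
position: [513.5, -118.5, 64.0]
tool_rot: [[0.138, 0.99, 0.0], [0.99, -0.138, -0.0], [-0.0, 0.0, -1.0]]
wrist_force: [-2.0, 0.5, -0.4]
finger_gap: -0.2
grip_force: 0.7
```

{"op": "play_rows", "data": {"deltas": "0 0.001 0 0 0 0 0; 0 0.002 0 0 0 0 0; 0 0.002 0 0 0 0 0"}}

```text
time: 5.4
position: [514.6, -118.6, 64.0]
tool_rot: [[0.138, 0.99, -0.001], [0.99, -0.138, 0.0], [-0.0, -0.001, -1.0]]
wrist_force: [-5.7, 1.0, 1.9]
finger_gap: 0.2
grip_force: 2.5
```

{"op": "play_rows", "data": {"deltas": "0 0.001 0 0 0 0 0; 0 0.002 0 0 0 0 0; 0 0.002 0 0 0 0 0"}}

```text
time: 5.7
position: [514.8, -118.6, 63.7]
tool_rot: [[0.138, 0.99, -0.005], [0.99, -0.138, 0.0], [-0.0, -0.005, -1.0]]
wrist_force: [-10.4, 0.8, 7.6]
finger_gap: -0.3
grip_force: 5.7
```

```bash
python3 go.py -120 5 64
```

```text
t 5.7 reader-frame TCP [-75.8   4.7  63.7] F [-10.38  -0.57   7.55] gap -0.3 q [-0.36  0.46 -0.39  0.72 -0.    1.35]
shift [ 0.0001 -0.0442 -0.0001] rot deg [-0.26  0.02 -0.22]
```

The drawer is solidly home: the force rose to 10 N with no further travel. I'll retreat, rise and go over behind the cover.

{"op": "play_rows", "data": {"deltas": "0 -0.02 0 0 0 0 0; 0 -0.04 0 0 0 0 0; 0.01 -0.04 -0.04 0 0 0 0; 0.02 -0.04 -0.085 0 0 0 0; 0.026 -0.04 -0.13 0 0 0 0"}}

```text
time: 6.2
position: [481.4, -87.3, 195.9]
tool_rot: [[0.138, 0.99, 0.001], [0.99, -0.138, -0.0], [-0.0, 0.001, -1.0]]
wrist_force: [1.4, 0.0, -0.5]
finger_gap: 0.3
grip_force: 0.0
```

{"op": "play_rows", "data": {"deltas": "0 0 -0.045 0 0 0 0; 0 0 -0.09 0 0 0 0; 0 0.04 -0.095 0 0 0 0; 0 0.085 -0.095 0 0 0 0; 0 0.13 -0.095 0 0 0 0"}}

```text
time: 6.7
position: [612.4, -106.1, 290.5]
tool_rot: [[0.138, 0.99, 0.004], [0.99, -0.138, -0.001], [-0.001, 0.004, -1.0]]
wrist_force: [0.5, 0.1, -0.1]
finger_gap: 0.2
grip_force: 0.0
```

```bash
python3 go.py 90 31 280
```

```text
t 6.7 reader-frame TCP [ 19.2  30.3 290.5] F [ 0.45  0.2  -0.08] gap 0.2 q [-0.29  0.46  0.25  1.35 -0.    1.42]
shift [0.001  0.0708 0.0107] rot deg [ 0.22  0.03 -0.22]
```

{"op": "play_rows", "data": {"deltas": "0 0.035 0 0 0 0 0; 0 0.071 0 0 0 0 0; 0 0.071 0.03 0 0 0 0; 0 0.071 0.06 0 0 0 0; 0 0.071 0.085 0 0 0 0"}}

```text
time: 7.2
position: [680.9, -115.6, 202.2]
tool_rot: [[0.138, 0.99, 0.0], [0.99, -0.138, -0.0], [-0.0, 0.0, -1.0]]
wrist_force: [-0.2, 0.0, -1.4]
finger_gap: 0.1
grip_force: 0.0
```

```bash
python3 go.py 90 31 170
```

```text
t 7.2 reader-frame TCP [ 88.4  30.1 202.2] F [-0.16 -0.02 -1.4 ] gap 0.1 q [-0.27  0.63  0.31  1.25  0.    1.44]
shift [0.0009 0.0016 0.0322] rot deg [ 0.02  0.   -0.2 ]
```

{"op": "play_rows", "data": {"deltas": "0 0 0.016 0 0 0 0; 0 -0.004 0.032 0 0 0 0; 0 -0.014 0.032 0 0 0 0; 0 -0.022 0.032 0 0 0 0; 0 -0.03 0.032 0 0 0 0"}}

```text
time: 7.7
position: [650.7, -111.4, 172.5]
tool_rot: [[0.138, 0.99, 0.001], [0.99, -0.138, -0.0], [-0.0, 0.001, -1.0]]
wrist_force: [-0.1, -0.8, 1.1]
finger_gap: -0.2
grip_force: 0.0
```

```bash
python3 go.py 44 31 166;  python3 - <<'E'
from rig import r
import cv2
f=r.grab_frame('side');cv2.imwrite('pics/side3.png',cv2.resize(f['frame'][105:255,310:470,::-1],None,fx=4,fy=4,interpolation=cv2.INTER_CUBIC))
E
```

```text
t 7.7 reader-frame TCP [ 57.9  30.1 172.5] F [ 0.05 -0.84  1.08] gap -0.2 q [-0.28  0.58  0.14  1.13  0.    1.43]
shift [ 0.0008 -0.0139  0.0065] rot deg [ 0.07  0.01 -0.21]
```

View pics/side3.png

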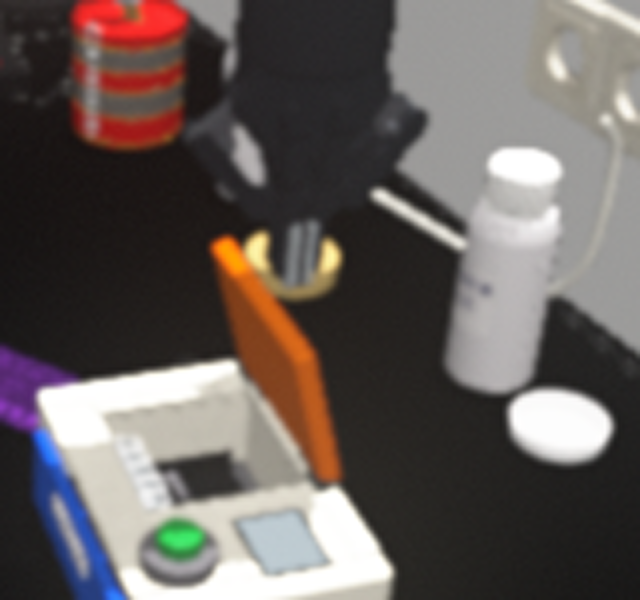

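```bash
python3 -c "
from geo import *
for z in (172.5,165,160,155,147.5):print(z,(proj('side',[650.7,-111.4,z])-[310,105])*4)
c,s=np.cos(-.135),np.sin(-.135)
a=1.233
for y in(30,-31,92):
  x=65-90*np.cos(a)+13*np.sin(a);z=75+90*np.sin(a)+13*np.cos(a)
  print('edge',y,(proj('side',[589.3+c*x-s*y,-133.5+s*x+c*y,z])-[310,105])*4)"
```

```text
172.5 [292.78740371 272.21793177]
165 [291.61995562 284.5900921 ]
160 [290.84773202 292.77041539]
155 [290.08031883 300.89710156]
147.5 [288.93812658 312.98765086]
edge 30 [273.0277795  288.75531197]
edge -31 [319.01157946 350.37912124]
edge 92 [231.33208965 232.91156143]
```

The fingertips end at about crop (298,287), just level with the cover's free edge near (275,295). So the tips sit only about 10 mm ahead of the TCP. I'll back off slightly and go lower before sweeping.

{"op": "play_rows", "data": {"deltas": "0 0.014 0 0 0 0 0; 0 0.014 0.01 0 0 0 0; 0 0.014 0.02 0 0 0 0; 0 0.006 0.02 0 0 0 0; 0 0 0.02 0 0 0 0"}}

```text
time: 8.25
position: [649.4, -111.0, 151.3]
tool_rot: [[0.138, 0.99, -0.001], [0.99, -0.138, 0.0], [0.0, -0.001, -1.0]]
wrist_force: [1.4, -0.5, -1.8]
finger_gap: 0.1
grip_force: 0.6
```

{"op": "play_rows", "data": {"deltas": "0 -0.003 0 0 0 0 0; 0 -0.007 0 0 0 0 0; 0 -0.011 0 0 0 0 0"}}

```text
time: 8.55
position: [639.6, -109.8, 152.5]
tool_rot: [[0.138, 0.99, 0.001], [0.99, -0.138, -0.0], [-0.0, 0.001, -1.0]]
wrist_force: [1.5, -0.1, -0.6]
finger_gap: -0.1
grip_force: 0.6
```

```bash
python3 go.py 44 31 152
```

```text
t 8.55 reader-frame TCP [ 46.7  30.2 152.5] F [ 1.5   0.15 -0.6 ] gap -0.1 q [-0.28  0.58  0.08  1.07  0.    1.43]
shift [ 0.0008 -0.0027  0.0005] rot deg [ 0.05  0.01 -0.21]
```

Contact at 1.5 N. I'll follow the arc.

{"op": "play_rows", "data": {"deltas": "0 -0.008 0.003 0 0 0 0; 0 -0.015 0.0075 0 0 0 0; 0 -0.021 0.012 0 0 0 0; 0 -0.026 0.0165 0 0 0 0; 0 -0.031 0.022 0 0 0 0"}}

```text
time: 9.05
position: [608.5, -105.5, 129.7]
tool_rot: [[0.138, 0.99, 0.0], [0.99, -0.138, -0.0], [-0.0, 0.0, -1.0]]
wrist_force: [0.4, 0.1, 1.7]
finger_gap: -0.2
grip_force: 0.9
```

```bash
python3 go.py 11 31 125;  python3 - <<'E'
from rig import r
import cv2
f=r.grab_frame('side');cv2.imwrite('pics/side4.png',cv2.resize(f['frame'][125:275,300:460,::-1],None,fx=4,fy=4,interpolation=cv2.INTER_CUBIC))
E
```

```text
t 9.05 reader-frame TCP [ 15.3  30.4 129.7] F [0.33 0.19 1.66] gap -0.2 q [-0.29  0.54 -0.06  0.98 -0.    1.42]
shift [ 0.0006 -0.0043  0.0047] rot deg [ 0.    0.   -0.21]
```

View pics/side4.png

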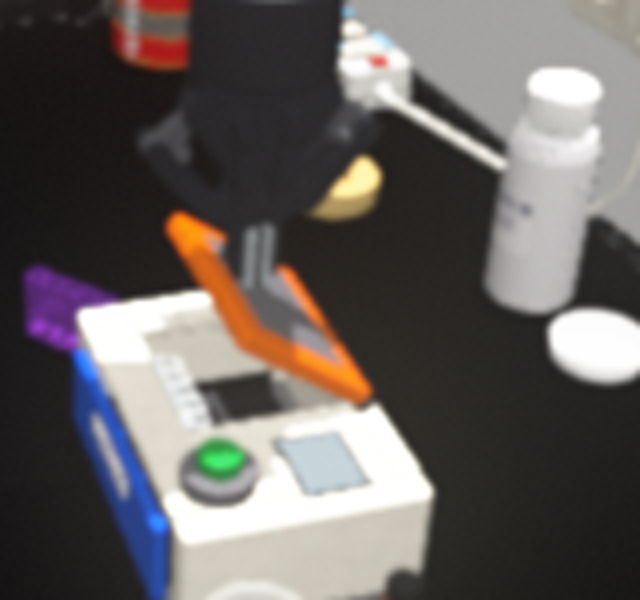

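The cover is following, now at about 0.5 rad with the finger at (258,285) on its outer face. I'll continue down.

{"op": "play_rows", "data": {"deltas": "0 -0.003 0.005 0 0 0 0; 0 -0.006 0.01 0 0 0 0; 0 -0.009 0.015 0 0 0 0; 0 -0.011 0.019 0 0 0 0; 0 -0.012 0.022 0 0 0 0"}}

```text
time: 9.6
position: [596.6, -103.7, 107.4]
tool_rot: [[0.138, 0.99, -0.001], [0.99, -0.138, 0.0], [0.0, -0.001, -1.0]]
wrist_force: [0.0, 0.6, 1.0]
finger_gap: -0.2
grip_force: 0.7
```

{"op": "play_rows", "data": {"deltas": "0 -0.0005 0.002 0 0 0 0; 0 -0.001 0.004 0 0 0 0; 0 -0.001 0.006 0 0 0 0; 0 -0.001 0.007 0 0 0 0"}}

```text
time: 10.0
position: [596.1, -103.7, 100.8]
tool_rot: [[0.138, 0.99, -0.0], [0.99, -0.138, 0.0], [-0.0, -0.0, -1.0]]
wrist_force: [-0.9, -0.1, 1.2]
finger_gap: -0.2
grip_force: 0.6
```

{"op": "play_rows", "data": {"deltas": "0 0 0.001 0 0 0 0; 0 0 0.002 0 0 0 0; 0 0 0.003 0 0 0 0; 0 0 0.003 0 0 0 0"}}

```text
time: 10.4
position: [596.1, -103.7, 97.8]
tool_rot: [[0.138, 0.99, -0.0], [0.99, -0.138, 0.0], [-0.0, -0.0, -1.0]]
wrist_force: [-0.1, 0.6, 0.5]
finger_gap: -0.0
grip_force: 0.1
```

{"op": "play_rows", "data": {"deltas": "0 0 0.001 0 0 0 0; 0 0 0.002 0 0 0 0; 0 0 0.002 0 0 0 0"}}

```text
time: 10.7
position: [596.0, -103.7, 95.9]
tool_rot: [[0.138, 0.99, -0.0], [0.99, -0.138, 0.0], [0.0, -0.0, -1.0]]
wrist_force: [0.3, 0.3, -0.4]
finger_gap: 0.6
grip_force: 0.1
```

```bash
python3 go.py;  python3 - <<'E'
from rig import r
import cv2,numpy as np
f=r.grab_frame('side');g=r.grab_frame('scene')
a=cv2.resize(f['frame'][155:275,300:430,::-1],None,fx=3,fy=3,interpolation=cv2.INTER_CUBIC)
b=cv2.resize(g['frame'][130:250,250:380,::-1],None,fx=3,fy=3,interpolation=cv2.INTER_CUBIC)
cv2.imwrite('pics/both5.png',np.hstack([a,b]))
E
```

```text
t 10.7 reader-frame TCP [ 2.7 30.4 95.9] F [ 0.23  0.33 -0.42] gap 0.6 q [-0.29  0.54 -0.14  0.89 -0.    1.42]
```

View pics/both5.png

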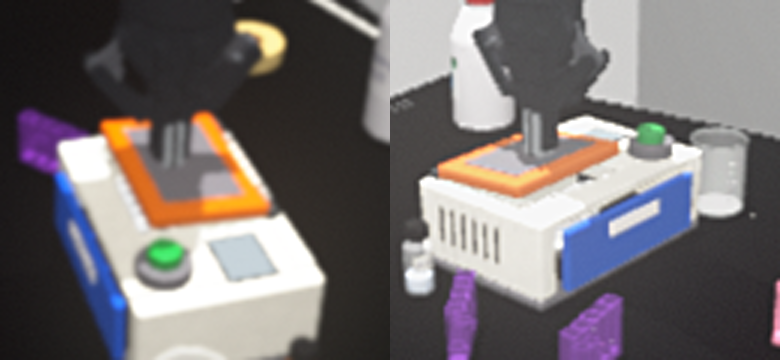

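The cover is nearly flat in both views, the drawer panel is against the housing, and the beaker and clear vial are upright. I'll keep pressing until I feel the stop.

{"op": "play_rows", "data": {"deltas": "0 0 0.001 0 0 0 0; 0 0 0.002 0 0 0 0; 0 0 0.003 0 0 0 0; 0 0 0.003 0 0 0 0"}}

```text
time: 11.2
position: [596.0, -103.7, 92.8]
tool_rot: [[0.138, 0.99, -0.0], [0.99, -0.138, 0.0], [0.0, -0.0, -1.0]]
wrist_force: [-0.1, -0.0, -0.5]
finger_gap: -0.3
grip_force: 0.0
```

{"op": "play_rows", "data": {"deltas": "0 0 0.001 0 0 0 0; 0 0 0.002 0 0 0 0; 0 0 0.003 0 0 0 0; 0 0 0.003 0 0 0 0"}}

```text
time: 11.6
position: [596.1, -103.7, 90.7]
tool_rot: [[0.138, 0.99, 0.0], [0.99, -0.138, -0.0], [-0.0, 0.0, -1.0]]
wrist_force: [-3.1, 1.3, 9.6]
finger_gap: -0.1
grip_force: 4.4
```

{"op": "play_rows", "data": {"deltas": "0 0 0.001 0 0 0 0; 0 0 0.0015 0 0 0 0; 0 0 0.0015 0 0 0 0"}}

```text
time: 11.9
position: [596.2, -103.7, 90.5]
tool_rot: [[0.138, 0.99, 0.001], [0.99, -0.138, -0.0], [-0.0, 0.001, -1.0]]
wrist_force: [-7.7, 2.0, 22.2]
finger_gap: 0.1
grip_force: 10.9
```

{"op": "play_rows", "data": {"deltas": "0 0 -0.02 0 0 0 0; 0 0 -0.05 0 0 0 0; -0.03 0 -0.08 0 0 0 0; -0.07 -0.01 -0.08 0 0 0 0; -0.1 -0.036 -0.08 0 0 0 0"}}

```text
time: 12.4
position: [548.1, -200.1, 169.4]
tool_rot: [[0.138, 0.99, 0.003], [0.99, -0.138, -0.002], [-0.002, 0.004, -1.0]]
wrist_force: [0.5, -0.7, -0.6]
finger_gap: 0.0
grip_force: 0.0
```

```bash
python3 go.py -34 -67 150;  python3 - <<'E'
from rig import r
import cv2,numpy as np
f=r.grab_frame('side');g=r.grab_frame('scene')
a=cv2.resize(f['frame'][155:275,310:410,::-1],None,fx=4,fy=4,interpolation=cv2.INTER_CUBIC)
b=cv2.resize(g['frame'][130:250,270:370,::-1],None,fx=4,fy=4,interpolation=cv2.INTER_CUBIC)
cv2.imwrite('pics/both6.png',np.hstack([a,b]))
import geo
W=-.135;c,s=np.cos(W),np.sin(W)
for a_ in (0,.05,.1):
  for y in (92,-30):
    x=65-90*np.cos(a_)+13*np.sin(a_);z=75+90*np.sin(a_)+13*np.cos(a_)
    P=[589.3+c*x-s*y,-133.5+s*x+c*y,z]
    print(a_,y,((geo.proj('side',P)-[310,155])*4).round(),((geo.proj('scene',P)-[270,130])*4+[400,0]).round())
E
```

```text
t 12.4 reader-frame TCP [-31.8 -71.5 169.4] F [ 0.6  -0.65 -0.62] gap 0.0 q [-0.48  0.44 -0.11  1.02 -0.    1.23]
shift [ 0.0045 -0.0023  0.0194] rot deg [ 0.21  0.09 -0.17]
0 92 [104. 167.] [480. 255.]
0 -30 [173. 295.] [619. 195.]
0.05 92 [105. 160.] [479. 247.]
0.05 -30 [175. 288.] [618. 188.]
0.1 92 [107. 153.] [478. 240.]
0.1 -30 [177. 281.] [617. 181.]
```

View pics/both6.png

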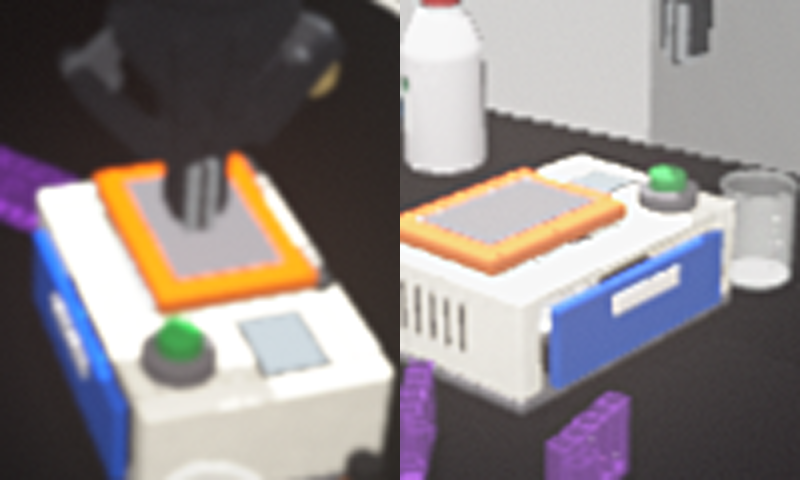

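Both views show the cover flat, with its front right corner at side (163,305), matching angle 0, and the blue panel close to the housing. I'll check the panel corners numerically before touching the key.

```bash
python3 - <<'E'
import numpy as np,geo
W=-.135;c,s=np.cos(W),np.sin(W)
def pr(L):
    x,y,z=L;P=[589.3+c*x-s*y,-133.5+s*x+c*y,z]
    return ((geo.proj('side',P)-[310,155])*4).round(),((geo.proj('scene',P)-[270,130])*4+[400,0]).round()
for t in (0,5,10):
  for L in ((-73-t,78,64),(-73-t,-78,64),(-73-t,-78,14),(-73-t,78,14)): print(t,L,*pr(L))
print('deck',[pr(L) for L in ((-65,100,75),(-65,-100,75))])
for L in ((-34,-67,95.5),(-34,-67,85)):print(pr(L))
E
```

```text
0 (-73, 78, 64) [ 29. 228.] [562. 310.]
0 (-73, -78, 64) [109. 409.] [728. 229.]
0 (-73, -78, 14) [108. 483.] [725. 302.]
0 (-73, 78, 14) [ 30. 298.] [562. 391.]
5 (-78, 78, 64) [ 20. 230.] [569. 313.]
5 (-78, -78, 64) [100. 411.] [735. 231.]
5 (-78, -78, 14) [ 98. 484.] [731. 304.]
5 (-78, 78, 14) [ 21. 299.] [569. 393.]
10 (-83, 78, 64) [ 11. 231.] [576. 316.]
10 (-83, -78, 64) [ 90. 413.] [741. 233.]
10 (-83, -78, 14) [ 89. 486.] [738. 306.]
10 (-83, 78, 14) [ 13. 301.] [576. 396.]
deck [(array([ 32., 189.]), array([524., 301.])), (array([139., 419.]), array([739., 199.]))]
(array([180., 331.]), array([668., 171.]))
(array([179., 348.]), array([668., 187.]))
```

The drawer is home: the panel corners match tray = 0, allowing for the view's constant offset. Now I'll centre over the key and descend.

{"op": "play_rows", "data": {"deltas": "0.002 -0.001 0.01 0 0 0 0; 0.0045 -0.0023 0.022 0 0 0 0; 0.0045 -0.0023 0.034 0 0 0 0; 0.0045 -0.0023 0.045 0 0 0 0; 0.0045 -0.0023 0.053 0 0 0 0"}}

```text
time: 13.0
position: [544.7, -192.2, 113.8]
tool_rot: [[0.137, 0.991, -0.001], [0.991, -0.137, 0.001], [0.0, -0.002, -1.0]]
wrist_force: [-0.2, 0.1, -0.7]
finger_gap: -0.0
grip_force: 0.0
```

{"op": "play_rows", "data": {"deltas": "0 0 0.002 0 0 0 0; 0 0 0.004 0 0 0 0; 0 0 0.006 0 0 0 0; 0 0 0.007 0 0 0 0; 0 0 0.007 0 0 0 0"}}

```text
time: 13.5
position: [545.1, -193.1, 108.7]
tool_rot: [[0.138, 0.99, 0.0], [0.99, -0.138, -0.0], [-0.0, 0.0, -1.0]]
wrist_force: [0.2, 0.3, -0.5]
finger_gap: 0.4
grip_force: 0.0
```

```bash
python3 go.py -34 -67 110
```

```text
t 13.5 reader-frame TCP [-35.8 -65.  108.7] F [ 0.18  0.33 -0.53] gap 0.4 q [-0.47  0.49 -0.2   0.88 -0.    1.24]
shift [-0.002   0.0018 -0.0013] rot deg [ 0.02  0.01 -0.21]
```

{"op": "play_rows", "data": {"deltas": "-0.002 0.001 0.002 0 0 0 0; -0.002 0.002 0.004 0 0 0 0; -0.002 0.002 0.006 0 0 0 0; -0.002 0.002 0.006 0 0 0 0"}}

```text
time: 13.9
position: [546.5, -195.2, 102.1]
tool_rot: [[0.138, 0.99, -0.0], [0.99, -0.138, 0.0], [0.0, -0.001, -1.0]]
wrist_force: [-0.3, 0.6, -0.8]
finger_gap: 0.0
grip_force: 0.0
```

{"op": "play_rows", "data": {"deltas": "0 0 0.001 0 0 0 0; 0 0 0.002 0 0 0 0; 0 0 0.003 0 0 0 0; 0 0 0.003 0 0 0 0"}}

```text
time: 14.3
position: [546.7, -195.3, 99.5]
tool_rot: [[0.138, 0.99, 0.0], [0.99, -0.138, -0.0], [-0.0, 0.0, -1.0]]
wrist_force: [-1.0, 0.4, 2.0]
finger_gap: 0.0
grip_force: 0.7
```

Contact begins at about 99.5, so I'll press on.

{"op": "play_rows", "data": {"deltas": "0 0 0.0015 0 0 0 0; 0 0 0.003 0 0 0 0; 0 0 0.0045 0 0 0 0; 0 0 0.0045 0 0 0 0"}}

```text
time: 14.7
position: [546.7, -195.3, 95.0]
tool_rot: [[0.138, 0.99, 0.0], [0.99, -0.138, -0.0], [-0.0, 0.0, -1.0]]
wrist_force: [-0.6, -0.1, 4.4]
finger_gap: -0.3
grip_force: 2.0
```

{"op": "play_rows", "data": {"deltas": "0 0 0.0015 0 0 0 0; 0 0 0.0025 0 0 0 0; 0 0 0.0025 0 0 0 0; 0 0 0.0025 0 0 0 0"}}

```text
time: 15.1
position: [546.8, -195.3, 93.6]
tool_rot: [[0.138, 0.99, 0.001], [0.99, -0.138, -0.0], [-0.0, 0.001, -1.0]]
wrist_force: [-5.0, 1.9, 15.8]
finger_gap: -0.4
grip_force: 7.7
```

The key bottomed out after about 6 mm of travel, at 16 N. Now I'll release it and clear away.

{"op": "play_rows", "data": {"deltas": "0 0 -0.008 0 0 0 0; 0 0 -0.025 0 0 0 0; 0 0 -0.06 0 0 0 0; 0 0 -0.1 0 0 0 0; 0 0 -0.1 0 0 0 0"}}

```text
time: 15.6
position: [549.3, -196.6, 197.5]
tool_rot: [[0.138, 0.99, 0.007], [0.99, -0.138, -0.004], [-0.003, 0.007, -1.0]]
wrist_force: [0.1, -0.5, 0.6]
finger_gap: -0.0
grip_force: 0.0
```

```bash
python3 go.py; python3 - <<'E'
from rig import r
import cv2,numpy as np
f=r.grab_frame('side');g=r.grab_frame('scene')
a=cv2.resize(f['frame'][155:305,310:420,::-1],None,fx=3.6,fy=3.6,interpolation=cv2.INTER_CUBIC)
b=cv2.resize(g['frame'][110:260,250:360,::-1],None,fx=3.6,fy=3.6,interpolation=cv2.INTER_CUBIC)
cv2.imwrite('pics/both7.png',np.hstack([a,b]))
E
```

```text
t 15.6 reader-frame TCP [-31.2 -67.9 197.5] F [ 0.17 -0.47  0.64] gap -0.0 q [-0.47  0.42 -0.07  1.08 -0.    1.24]
```

View pics/both7.png

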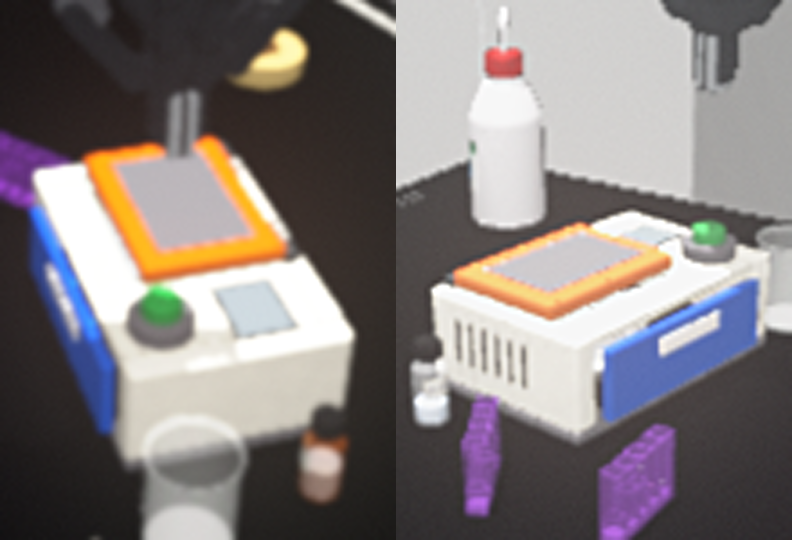

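The drawer is home at side (75,320), the cover is flat at (190,205) and the key is up again at (162,305). The vials and beaker are upright in place, and the arm is clear. Handing in.

```bash
python3 -c "
from rig import r
print(r.hand_in())"
```

```text
the job is handed in; nothing more can be done
None
```

I pushed the drawer home, laid the cover flat, then pressed the start key fully and let it come up again. The vials and beaker still stand where they were and the arm is clear; the job is handed in at about 15.6 s, but the hand-in returned no verdict.

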